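# Clear the assembly station: boards into storage, housings off the spinning stand

## Task

Clear this assembly station for the next shift: fold the board rack's carrying handle fully down, draw every circuit board up out of the rack and stand each one, kept upright all the way, fully down in a slot of its own in the dark grey storage box, and once all are stored swing the handle back fully upright. Also lift every contactor housing, upright or tipped, off the free-spinning stand and put it in the empty yellow bin; leave the screwdriver, bottle and tape roll alone.

Things in the scene. Friction and masses are not known exactly. Their poses are not given: they have to be found in the camera images.
- rack: open board carrying rack, fixed to the bench, 116 (x) x 194 (y) x 65 high, aluminium ends, grey ribbed side rails. Four upright slots in a row along its y (-67.5, -22.5, 22.5, 67.5), open at the top, 6 wide, floor 6 above the bench; boards stand in its x-z plane, tops 96 above the bench. Origin: middle of the underside. Its -x side faces the robot (yaw within 0.25)
- handle (a joint): angle (rad) of the rack's swing-down carrying handle, a steel bail hinged on both rack ends about the rack's y axis, 22 above the bench, cross bar 110 from the hinge. 0 = upright, bar over the boards (starts at 0 to 0.12); 1.0 = folded down to its stop on the rack's -x (robot) side, bar 93 out and 81 above the bench. Stiff: stays where left; 2 to 4 N at the bar moves it
- handle_bar (a point): middle of the handle's cross bar, on its axis; the bar is round, 12 mm thick, 209 mm long along the rack's y; black rubber sleeve on its middle 90 mm
- box: dark grey storage box for boards, empty, fixed to the bench on the other side from the rack, 116 (x) x 200 (y) x 60 high, wall 4, floor 5, open at the top. Pairs of ribs on its long side walls make four slots in a row along its y (-67.5, -22.5, 22.5, 67.5), each 12 between ribs and 108 between side walls, ribs up to 57 above the bench. Origin: middle of the underside (yaw within 0.25)
- box_slot0 (a point): slot 0 of the storage box: middle of the slot at the floor, where the middle of a board's lower edge belongs; same axes as the box
- box_slot1 (a point): slot 1 of the storage box: middle of the slot at the floor, where the middle of a board's lower edge belongs; same axes as the box
- box_slot2 (a point): slot 2 of the storage box: middle of the slot at the floor, where the middle of a board's lower edge belongs; same axes as the box
- box_slot3 (a point): slot 3 of the storage box: middle of the slot at the floor, where the middle of a board's lower edge belongs; same axes as the box
- board0: circuit board on edge in a rack slot (3 or 4 boards present): green, 100 wide (its x) x 3 thick (its y) x 78 high, slim parts on one face, with an aluminium stiffener bar 80 x 8 x 14 (x, y, z) centred along the top edge, 76 to 90 above the lower edge: grip it there. Loose, about 110 g. Origin: middle of the lower edge; z up the board
- board1: circuit board on edge in a rack slot (3 or 4 boards present): green, 100 wide (its x) x 3 thick (its y) x 78 high, slim parts on one face, with an aluminium stiffener bar 80 x 8 x 14 (x, y, z) centred along the top edge, 76 to 90 above the lower edge: grip it there. Loose, about 110 g. Origin: middle of the lower edge; z up the board
- board2: circuit board on edge in a rack slot (3 or 4 boards present): green, 100 wide (its x) x 3 thick (its y) x 78 high, slim parts on one face, with an aluminium stiffener bar 80 x 8 x 14 (x, y, z) centred along the top edge, 76 to 90 above the lower edge: grip it there. Loose, about 110 g. Origin: middle of the lower edge; z up the board
- board3: circuit board on edge in a rack slot (3 or 4 boards present): green, 100 wide (its x) x 3 thick (its y) x 78 high, slim parts on one face, with an aluminium stiffener bar 80 x 8 x 14 (x, y, z) centred along the top edge, 76 to 90 above the lower edge: grip it there. Loose, about 110 g. Origin: middle of the lower edge; z up the board
- stand: base of a round assembly stand, fixed to the bench: 150 x 150 foot with an aluminium disc of 115 mm radius on top that spins freely about the upright axis through the origin; the disc's flat top (rubber faced) is 55 above the bench, with a raised edge 6 high and 4 wide all round. Origin: middle of the underside
- housing0: light-grey contactor housing with dark middle band, a block 36 (x) x 28 (y) x 44 (z), standing upright on the spinning disc (2 or 3 housings present in all). Loose, about 60 g. Origin: middle of its underside (36 x 28 face), z up through the block
- housing1: light-grey contactor housing with dark middle band, a block 36 (x) x 28 (y) x 44 (z), standing upright on the spinning disc (2 or 3 housings present in all). Loose, about 60 g. Origin: middle of its underside (36 x 28 face), z up through the block
- housing2: the same sort of housing, tipped over on its side on the disc: as it lies 44 (x) x 36 (y) x 28 high (z). Loose, about 60 g. Origin: middle of the face it lies on, z up through the block
- bin: the empty yellow parts bin between robot and stand, fixed to the bench: 100 (x) x 170 (y) x 60 high, wall 4, floor 4 thick; the end at -y is lowered to 36. Origin: middle of the underside
- screwdriver: bystander: screwdriver lying on the bench near the robot, to its left; origin at its underside
- fluxbottle: bystander: small bottle, 38 diameter x 95 high, standing; origin at its underside
- taperoll: bystander: clear tape roll, 68 diameter x 22 high, lying flat; origin at its underside
Not all that is in view belongs to the job. Leave any green or turquoise look-alike of the housing1 alone.

How it is judged:
By the outcome, as a careful person would: the job done as asked, in the order asked, and still so for the second after the job is handed in, with the robot touching nothing.
Of board0, board1, board2, board3 only 3 to 4 are there at a start; the rules pass over those that are not, and their reading is None.
Of housing0, housing1, housing2 only 2 to 3 are there at a start; the rules pass over those that are not, and their reading is None.
At some moment in a run one of housing0, housing1, housing2 may be knocked a few centimetres aside while the robot is not near it.
It also fails if it takes over 210 s, if anything falls off the work surface, if the arm or the gripper's body presses on something with over 40 N, if the wrist force passes 120 N, or if a joint passes its speed limit or range.

## Robot

A 6-joint arm with a two-finger parallel gripper is mounted at the origin on the work surface. World frame = base frame: x ahead of the robot, y to its left, z up, the work surface at z = 0. Lengths are in m, angles in rad, forces in N, time in s.
With the tool pointing down it reaches from about 0.375 to 0.975 m from the base axis. Payload 3.8 kg.
Tool frame: the origin (TCP) lies at the centre of the arm's flange, where the gripper is bolted on; the fingertips stand 173 mm ahead of it and the grasp point (between the pads) lies 155 mm ahead of it (bot.tip_reach is the distance from the TCP to the fingertips, in m); z points along the fingers, y is the line along which they close (so a half turn about z gives the same grasp; the last joint's range is limited). The gripper opens to 85 mm and grips with 20 to 120 N. Pads are 22 mm wide; open, the fingers measure 114 mm over their backs; the gripper's body (76 mm by 85 mm) begins 54 mm behind the grasp point. The pads swing forward as they close: fully open they stand 13 mm farther back than shut.
Start: joints at [1.304, 0.264, 1.604, -0, 1.274, -0.037], TCP at [0.154, 0.657, 0.405] pointing down, gripper open.
Joint ranges: [-2.63, 2.63], [-0.94, 2.18], [0.31, 2.57], [-1.31, 4.45], [0, 2.66], [-2.55, 2.55]. Speed limits (rad/s): [2.57, 2.57, 3.14, 3.14, 3.14, 3.14].

## Interface

Orientations are given as a rotation vector (axis times angle).
In Python, from workcell import bot gives the robot as it stands.
- The arm moves only by the tool drive_tool, never from a script. Its arguments are lists of equal length, an entry for each row: "claw": the finger opening in mm, from 0 to 85.4; "slide": the shift along the world's x, y, z each as a share of 0.5 m, from -1 to 1, a list of three; "yaw": the turn about the world's z as a share of 180 degrees, from -1 to 1. A call has 1 to 8 rows; each row is the pose to reach, as a shift and turn from the pose commanded when the call began, turning the shorter way round; what a row does not reach only later rows make up. A row lasts 1/12 s, in which the tool goes at most 41.7 mm and 7.16 degrees, less where a joint would pass 70% of its speed; a pose out of reach is approached as far as the arm can. A call with a number of a shift or a turn outside -1 to 1 is refused whole. A call with a gripper value outside its range is refused whole. The fingers move at their own pace and stop on an object; "newtons" is the grip in N (left out, the last holds). Time passes only in rows, so rows that repeat a pose let the fingers close. It gives the time, the measured TCP pose, the force, the opening and the grip force at its end, in the units of the state.
- bot.read_state(): the state, without advancing time (a new reading comes with each control period).
- bot.read_camera(name): name is "scene" or "top" or "wrist"; returns a dict with "color" (480x640x3 uint8, red, green, blue), "depth" (480x640 float32, m along the optical axis (not along the pixel's ray), 0 where there is no reading), "mtx" (3x3 intrinsics, pixels), "k1" (the pictures are not rectified: a ray, as slopes to the right and down, at radius r is drawn at 1 + k1 r^2 times it, then the intrinsics apply), "eye" and "rotation" of the camera in the world. Camera axes: x right, y up, looking along -z (the intrinsics and any distortion apply to the point x, -y, -z); pixel columns grow to the right and rows downward; lengths in m; the calibration is good to about 2 mm. A picture is of the moment at which its call begins.
- bot.finish_job(): hands the job in; it is judged then, once.
The state is a dict: "time": time; "q": joint angles; "joint_vel": joint speeds; "joint_torque": joint torques, N m; "tool_pos": TCP position; "tcp_rot": TCP orientation; "wrist_force": force on the tool from outside, world axes, zero at the start; "torque": the same for the moment, N m; "width": opening from 0.0 (shut) to 1.0 (fully open); "grip_force": force on a finger pad.
Only numpy, scipy, OpenCV 4.12 (cv2) and the standard library are available. Lean on these libraries where they do the work, as an engineer would, in place of code of your own. Each camera call takes 0.05 s, during which the arm holds its last target. There are 200 camera calls.

## Working session

There is one attempt and no reset: what is moved stays moved. The work goes in short steps, Python scripts to look and compute and a tool call to move; the robot and the scene stay as the last step left them, time stands still between calls to the robot, and variables do not carry over. Pictures are saved under pics/ and viewed, at most 14 in all, crops included, and the job is handed in when it is done.

Besides the shell and the picture viewer there is one more tool, called after "Emit:" in YAML: its name, and indented under it one key for each argument. drive_tool: Moves the arm, as the interface text tells. Shift numbers are shares of 0.5 m and turn numbers shares of 180 degrees, none past 1 either way. Its arguments: {"type":"object","properties":{"claw":{"type":"array","items":{"type":"number"}},"slide":{"type":"array","items":{"type":"array","items":{"type":"number"}}},"yaw":{"type":"array","items":{"type":"number"}},"newtons":{"type":"number"}},"required":["claw","slide","yaw"]}

```bash
mkdir -p pics; cat > h.py <<'E'
import numpy as np, cv2, pickle
from workcell import bot
def snap(n,tag):
    c=bot.read_camera(n); pickle.dump(c,open(f'pics/{tag}.pkl','wb')); cv2.imwrite(f'pics/{tag}.png',c['color'][:,:,::-1]); return c
def load(tag): return pickle.load(open(f'pics/{tag}.pkl','rb'))
def ray(c,u,v):
    K=np.array(c['mtx']); p=cv2.undistortPoints(np.array([[[u,v]]],float),K,np.array([c['k1'],0,0,0],float))[0,0]
    R=np.array(c['rotation']); R=R if R.shape==(3,3) else cv2.Rodrigues(R)[0]
    return np.array(c['eye']),R@np.array([p[0],-p[1],-1.])
def at_z(c,u,v,z):
    e,d=ray(c,u,v); return e+d*(z-e[2])/d[2]
def at_d(c,u,v):
    e,d=ray(c,u,v); return e+d*np.median(c['depth'][int(v)-1:int(v)+2,int(u)-1:int(u)+2])
def cloud(c):
    K=np.array(c['mtx']); vv,uu=np.mgrid[0:480,0:640]
    p=cv2.undistortPoints(np.stack([uu,vv],-1).reshape(-1,1,2).astype(float),K,np.array([c['k1'],0,0,0],float)).reshape(480,640,2)
    R=np.array(c['rotation']); R=R if R.shape==(3,3) else cv2.Rodrigues(R)[0]
    d=c['depth'][...,None]; return np.array(c['eye'])+np.concatenate([p[...,:1]*d,-p[...,1:]*d,-d],-1)@R.T
def tri(*cuv):
    A=np.zeros((3,3));b=np.zeros(3)
    for c,u,v in cuv:
        e,d=ray(c,u,v); d/=np.linalg.norm(d); M=np.eye(3)-np.outer(d,d); A+=M; b+=M@e
    return np.linalg.solve(A,b)
def proj(c,P):
    R=np.array(c['rotation']); R=R if R.shape==(3,3) else cv2.Rodrigues(R)[0]
    q=R.T@(np.array(P)-c['eye']); x,y=q[0]/-q[2],-q[1]/-q[2]; s=1+c['k1']*(x*x+y*y); K=np.array(c['mtx'])
    return K[0,0]*x*s+K[0,2],K[1,1]*y*s+K[1,2]
E
python3 -c "
from h import *
for n in ['scene','top','wrist']:
    c=snap(n,n+'0'); print(n,c['eye'],np.round(c['rotation'],3).tolist(),c['k1'],np.array(c['mtx']).tolist())
print(bot.read_state())"
```

```text
scene [ 1.04926456 -0.46904389  0.84295746] [0.71, 0.302, 0.782] -0.051124064359595774 [[493.3222831523467, 0.0, 312.58538224038756], [0.0, 493.3222831523467, 247.4238250513105], [0.0, 0.0, 1.0]]
top [0.32593494 0.00391741 1.2230747 ] [0.127, -0.126, -1.593] -0.14297137583010847 [[621.3724455221659, 0.0, 313.5723174828736], [0.0, 621.3724455221659, 245.3296927410727], [0.0, 0.0, 1.0]]
wrist [0.07871544 0.67483414 0.37226175] [-0.264, -0.205, 1.33] 0.01371804591929825 [[360.5584277805364, 0.0, 321.42552362695426], [0.0, 360.5584277805364, 238.90511998254811], [0.0, 0.0, 1.0]]
{'time': 0.15, 'q': array([ 1.30411554e+00,  2.64585285e-01,  1.60506495e+00, -6.63345877e-07,
        1.27370218e+00, -3.68770507e-02]), 'joint_vel': array([ 0.00079207, -0.00288039, -0.00492173, -0.00135   ,  0.00193282,
        0.00119524]), 'joint_torque': array([ 9.09530081e-04, -5.15905273e+01, -3.67961633e+01, -8.21726303e-06,
        8.13995866e-03,  1.08400448e-05]), 'tool_pos': array([0.1536731 , 0.65700346, 0.40364176]), 'tcp_rot': array([-3.60150232e-01, -3.12061228e+00,  2.73236629e-03]), 'wrist_force': array([ 0.67278703,  0.94564363, -0.53792163]), 'torque': array([0.02341812, 0.00558216, 0.02392467]), 'grip_force': 0.0, 'width': 1.0018234534873725}
```

View pics/top0.png

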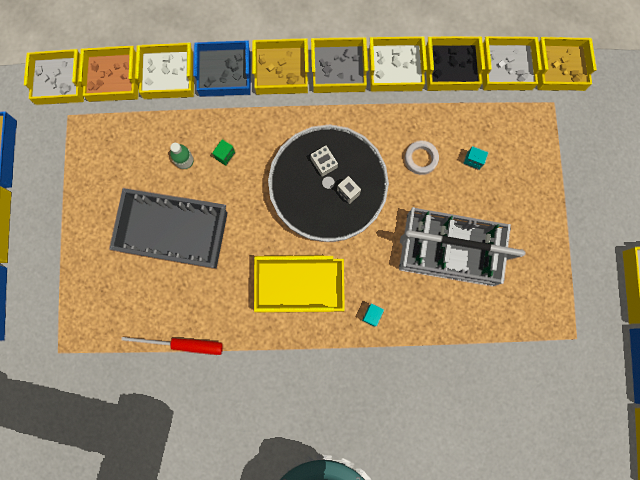

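View pics/scene0.png

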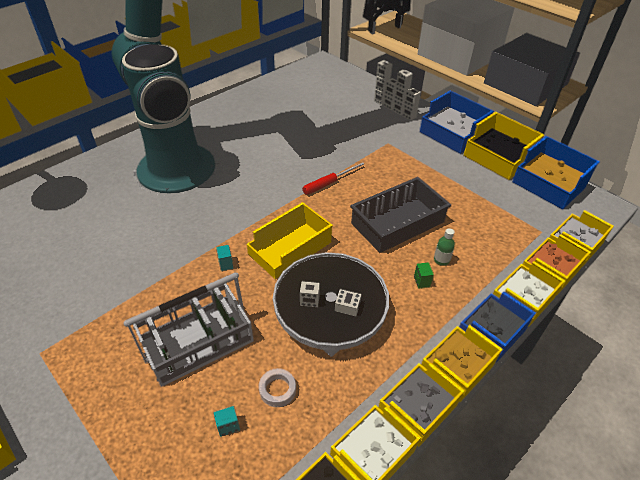

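The top view shows the box at (168,230), bin (298,284), stand disc (328,183) with two white housings at (323,160) and (348,188), and the rack (455,245) with its handle bar at about (465,244). Next I'll enlarge the details.

```bash
python3 -c "
from h import *
a=load('top0')['color'][:,:,::-1]; s=load('scene0')['color'][:,:,::-1]
z=lambda im,x,y,w,h:cv2.resize(im[y:y+h,x:x+w],(400,300),interpolation=cv2.INTER_CUBIC)
m=np.vstack([np.hstack([z(a,385,190,148,111),z(a,100,175,136,102)]),np.hstack([z(a,262,120,136,102),z(s,115,260,160,120)])])
cv2.imwrite('pics/crop1.png',m)
c=load('top0');P=cloud(c)
for n,(u,v) in dict(disc=(300,205),bench=(240,320),boxfl=(168,232),binfl=(298,284),h1=(345,182)).items(): print(n,np.round(at_d(c,u,v),4))
"
```

```text
disc [0.594  0.0261 0.055 ]
bench [0.3788 0.1501 0.0012]
boxfl [0.5572 0.2932 0.0069]
binfl [0.4466 0.0346 0.0042]
h1 [ 0.6262 -0.0598  0.0972]
```

View pics/crop1.png

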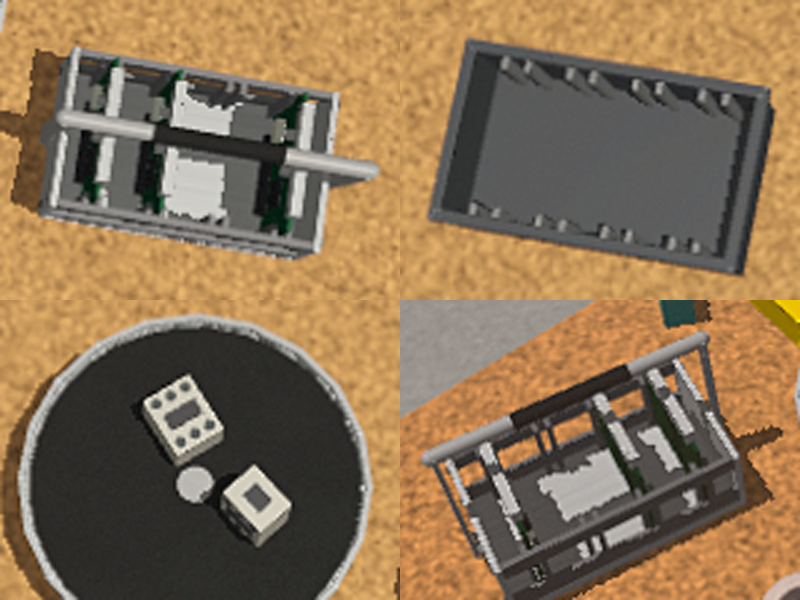

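Three boards stand in rack slots +67.5, +22.5 and −67.5; slot −22.5 is empty. Two housings are on the disc: the left one looks tipped (six holes) and the right one looks upright. Next I'll measure with depth.

```bash
cat > m.py <<'E'
from h import *
import sys
def rect(P):
    r=cv2.minAreaRect((P[:,:2]*1000).astype(np.float32)); return np.round(r[0],1),np.round(r[1],1),round(r[2],2)
def main(t='top0',s='scene0'):
    T=cloud(load(t)).reshape(-1,3); S=cloud(load(s)).reshape(-1,3)
    for nm,P in (('top',T),('scene',S)):
        sel=lambda x0,x1,y0,y1,z0,z1:P[(P[:,0]>x0)&(P[:,0]<x1)&(P[:,1]>y0)&(P[:,1]<y1)&(P[:,2]>z0)&(P[:,2]<z1)]
        print(nm)
        b=sel(.44,.66,.13,.45,.05,.075);print(' boxrim',rect(b),np.percentile(b[:,2],[50,90]))
        b=sel(.36,.55,-.1,.15,.05,.07);print(' bin',rect(b))
        r=sel(.4,.65,-.45,-.15,.118,.15);print(' bar',rect(r),np.percentile(r[:,2],[5,50,95]))
        r=sel(.4,.65,-.45,-.15,.055,.07);print(' rackrim',rect(r))
        r=sel(.4,.65,-.45,-.15,.088,.106)
        n,l=cluster(r)
        for i in range(n):
            q=r[l==i]
            if len(q)>25: print(' b',rect(q),np.percentile(q[:,2],[50,95]),len(q))
        d=sel(.5,.8,-.15,.15,.066,.12); n,l=cluster(d)
        for i in range(n):
            q=d[l==i]
            if len(q)>25: z=np.percentile(q[:,2],97); print(' h',rect(q[q[:,2]>z-.006]),z,len(q))
def cluster(P,g=3):
    ij=((P[:,:2]*1000-[0,-500])/g).astype(int); im=np.zeros((400,400),np.uint8); im[ij[:,0],ij[:,1]]=1
    n,l=cv2.connectedComponents(im); return n,l[ij[:,0],ij[:,1]]
if __name__=='__main__': main(*sys.argv[1:])
E
python3 m.py
```

```text
top
 boxrim (array([557.8, 283.8]), array([209.7, 126.4]), 78.52) [0.05950074 0.06257025]
 bin (array([470.6,   8.9]), array([214.2, 162.5]), 88.92)
 bar (array([ 498.8, -269.7]), array([219.2,  14.3]), 78.48) [0.13192161 0.13650744 0.14035241]
 rackrim (array([ 507.5, -270.4]), array([208. , 116.5]), 78.62)
 b (array([ 469.9, -333.4]), array([10.5, 35.2]), 77.23) [0.09500423 0.09884562] 105
 b (array([ 487.7, -244. ]), array([ 8.3, 33.3]), 78.11) [0.09561482 0.09850414] 94
 b (array([ 498.1, -201.2]), array([ 8.8, 34.7]), 76.82) [0.09562863 0.0996135 ] 93
 b (array([ 515.9, -342. ]), array([ 9.1, 33. ]), 78.89) [0.09542241 0.09903762] 95
 b (array([ 534.2, -253.6]), array([ 9.4, 32.4]), 80.37) [0.09552673 0.0999622 ] 87
 b (array([ 543.5, -210. ]), array([ 8.1, 33.4]), 81.75) [0.09528543 0.10018724] 71
 h (array([615.4, -66.6]), array([36. , 28.6]), 40.77) 0.10298323612042143 377
 h (array([676.9, -21.4]), array([44. , 35.8]), 29.34) 0.0871629301547224 484
scene
 boxrim (array([557.9, 283.6]), array([213.3, 128. ]), 79.11) [0.05763351 0.06021281]
 bin (array([468.6,   8.6]), array([216.9, 162.9]), 89.94)
 bar (array([ 500.6, -269.8]), array([219.4,  14.5]), 78.37) [0.12838287 0.13490902 0.138087  ]
 rackrim (array([ 509.1, -271. ]), array([209.3, 114.8]), 78.19)
 b (array([ 498.7, -338.4]), array([ 8.3, 69.5]), 78.57) [0.09548741 0.09748256] 160
 b (array([ 517. , -251.3]), array([ 8.1, 68.6]), 78.33) [0.09449272 0.09670905] 137
 b (array([ 525.3, -206.8]), array([ 8.4, 72. ]), 78.41) [0.0945589  0.09704842] 151
 b (array([ 522.9, -170.8]), array([15. ,  3.9]), 3.28) [0.09749358 0.1048387 ] 27
 h (array([616.7, -67.8]), array([36. , 30.2]), 40.87) 0.10041385982544607 403
 h (array([677.4, -22.3]), array([44. , 38.7]), 30.78) 0.08454415056487889 453
```

Emit:
drive_tool:
  claw: [40,40,40,40,40,40,40,40]
  newtons: 25
  slide:
    - [0.6,-0.66,0]
    - [0.6,-0.66,0]
    - [0.6,-0.66,0]
    - [0.6,-0.66,0]
    - [0.6,-0.66,0]
    - [0.6,-0.66,0]
    - [0.6,-0.66,0]
    - [0.6,-0.66,0]
  yaw: [-0.49,-0.49,-0.49,-0.49,-0.49,-0.49,-0.49,-0.49]

```text
time: 0.82
tool_pos: [0.3788, 0.4088, 0.4045]
tcp_rot: [-1.82, -2.561, 0.0]
wrist_force: [0.7, -0.3, -0.4]
width: 0.466
grip_force: 0.0
```

Emit:
drive_tool:
  claw: [40,40,40,40,40,40,40,40]
  slide:
    - [0.12,-0.64,0]
    - [0.12,-0.64,0]
    - [0.12,-0.64,0]
    - [0.12,-0.64,0]
    - [0.12,-0.64,0]
    - [0.12,-0.64,0]
    - [0.12,-0.64,0]
    - [0.12,-0.64,0]
  yaw: [-0.17,-0.17,-0.17,-0.17,-0.17,-0.17,-0.17,-0.17]

```text
time: 1.48
tool_pos: [0.4376, 0.0881, 0.4046]
tcp_rot: [2.425, 1.996, -0.0]
wrist_force: [1.1, 0.4, 0.5]
width: 0.464
grip_force: 0.0
```

Emit:
drive_tool:
  claw: [40,40,40,40,40,40,40,40]
  slide:
    - [0.12,-0.6,0]
    - [0.12,-0.6,0]
    - [0.12,-0.6,0]
    - [0.12,-0.6,0]
    - [0.12,-0.6,0]
    - [0.12,-0.6,0]
    - [0.12,-0.6,0]
    - [0.12,-0.6,0]
  yaw: [0,0,0,0,0,0,0,0]

```text
time: 2.15
tool_pos: [0.4983, -0.214, 0.4045]
tcp_rot: [2.427, 1.992, -0.002]
wrist_force: [-0.0, -0.1, 0.4]
width: 0.471
grip_force: 0.0
```

```bash
python3 -c "
from h import *; from m import *
snap('wrist','w1'); print(bot.read_state()['tool_pos'])
P=cloud(load('w1')).reshape(-1,3)
sel=lambda x0,x1,y0,y1,z0,z1:P[(P[:,0]>x0)&(P[:,0]<x1)&(P[:,1]>y0)&(P[:,1]<y1)&(P[:,2]>z0)&(P[:,2]<z1)]
r=sel(.4,.65,-.45,-.1,.118,.15);print('bar',rect(r),np.percentile(r[:,2],[5,50,95]))
r=sel(.4,.65,-.45,-.15,.055,.07);print(' rackrim',rect(r))
r=sel(.4,.65,-.45,-.15,.088,.106);n,l=cluster(r)
for i in range(n):
    q=r[l==i]
    if len(q)>25: print(' b',rect(q),np.percentile(q[:,2],[50,95]),len(q))
"
```

```text
[ 0.49844126 -0.21422274  0.40439476]
bar (array([ 501.3, -268.2]), array([217. ,  14.1]), 78.49) [0.13311572 0.13661142 0.13833901]
 rackrim (array([ 508.8, -270.2]), array([208.4, 115.2]), 78.52)
 b (array([ 468.8, -332.7]), array([ 9.8, 26.6]), 79.53) [0.0954485  0.09692015] 369
 b (array([ 486.6, -243.6]), array([ 8.7, 26.9]), 77.89) [0.09524825 0.09650695] 392
 b (array([ 496.2, -199.7]), array([ 8.2, 26.2]), 78.31) [0.09530864 0.09650214] 389
 b (array([ 508.4, -340.4]), array([ 8.7, 23.7]), 78.7) [0.09538304 0.09676671] 309
 b (array([ 533.4, -253. ]), array([ 8.4, 37.7]), 78.16) [0.09545505 0.09672268] 540
 b (array([ 542.4, -209.4]), array([ 8.8, 38.6]), 79.25) [0.09537422 0.0965822 ] 563
```

View pics/w1.png

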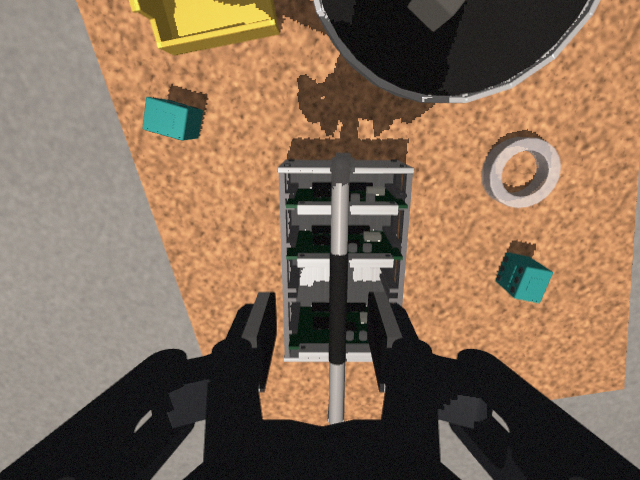

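The wrist view shows the bar running vertically at column ~338, centred between the open fingers; boards are at rows 207, 253 and 355. I'm descending to grasp it.

Emit:
drive_tool:
  claw: [40,40,40,40,40,40,12,5]
  slide:
    - [0.004,-0.11,0]
    - [0.004,-0.11,0]
    - [0.004,-0.11,-0.08]
    - [0.004,-0.11,-0.16]
    - [0.004,-0.11,-0.24]
    - [0.004,-0.11,-0.24]
    - [0.004,-0.11,-0.24]
    - [0.004,-0.11,-0.24]
  yaw: [0,0,0,0,0,0,0,0]

```text
time: 2.87
tool_pos: [0.5008, -0.2642, 0.2864]
tcp_rot: [2.423, 1.997, 0.001]
wrist_force: [0.2, -1.2, 0.3]
width: 0.193
grip_force: 0.0
```

Emit:
drive_tool:
  claw: [5,5,5,5]
  slide:
    - [0,0,0]
    - [0,0,0]
    - [0,0,0]
    - [0,0,0]
  yaw: [0,0,0,0]

```text
time: 3.2
tool_pos: [0.5011, -0.2646, 0.2873]
tcp_rot: [2.422, 1.994, 0.004]
wrist_force: [0.9, 2.1, 4.9]
width: 0.128
grip_force: 25.4
```

Emit:
drive_tool:
  claw: [5,5,5,5,5,5,5,5]
  slide:
    - [-0.025,0.005,-0.004]
    - [-0.047,0.01,-0.009]
    - [-0.086,0.018,-0.026]
    - [-0.122,0.025,-0.051]
    - [-0.145,0.03,-0.074]
    - [-0.165,0.034,-0.101]
    - [-0.169,0.035,-0.108]
    - [-0.169,0.035,-0.108]
  yaw: [0,0,0,0,0,0,0,0]

```text
time: 3.87
tool_pos: [0.4168, -0.2478, 0.2337]
tcp_rot: [2.421, 1.992, 0.004]
wrist_force: [3.3, 2.9, 10.1]
width: 0.129
grip_force: 27.7
```

Emit:
drive_tool:
  claw: [5,5]
  slide:
    - [0,0,0]
    - [0,0,0]
  yaw: [0,0]

```text
time: 4.03
tool_pos: [0.4169, -0.2478, 0.2337]
tcp_rot: [2.421, 1.993, 0.003]
wrist_force: [1.4, 1.9, 10.9]
width: 0.128
grip_force: 27.7
```

Emit:
drive_tool:
  claw: [25,25,25,25,25,30,30,30]
  newtons: 60
  slide:
    - [0,0,0]
    - [0,0,0]
    - [0,0,0.08]
    - [0,0,0.16]
    - [0,0,0.24]
    - [0.07,0.03,0.24]
    - [0.14,0.06,0.24]
    - [0.21,0.084,0.24]
  yaw: [0,0,0,0,0,0.498,0.498,0.498]

```text
time: 4.7
tool_pos: [0.521, -0.2046, 0.3521]
tcp_rot: [2.003, 2.417, -0.0]
wrist_force: [-0.4, 0.2, -0.1]
width: 0.354
grip_force: 0.0
```

Emit:
drive_tool:
  claw: [30,30,30,30,30,30,30,30]
  slide:
    - [0,0,0]
    - [0,0,0]
    - [0,0,0]
    - [0,0,0]
    - [0,0,0]
    - [0,0,0]
    - [0,0,0]
    - [0,0,0]
  yaw: [0.38,0.38,0.38,0.38,0.38,0.38,0.38,0.38]

```text
time: 5.37
tool_pos: [0.5198, -0.205, 0.3499]
tcp_rot: [-0.597, -3.082, 0.0]
wrist_force: [-0.3, 0.1, -0.5]
width: 0.352
grip_force: 0.0
```

Emit:
drive_tool:
  claw: [30,30,30]
  slide:
    - [0.004,-0.001,0]
    - [0.004,-0.001,0]
    - [0.004,-0.001,0]
  yaw: [0.058,0.058,0.058]

```text
time: 5.62
tool_pos: [0.5219, -0.2055, 0.3499]
tcp_rot: [-0.322, -3.123, 0.0]
wrist_force: [-1.1, -0.0, 0.2]
width: 0.348
grip_force: 0.0
```

```bash
cat > rk.py <<'E'
from m import *
def rack(tag,O=(508.5,-270.6),yaw=-11.5,zb=(.088,.104)):
    a=np.radians(yaw); R=np.array([[np.cos(a),np.sin(a)],[-np.sin(a),np.cos(a)]])
    P=cloud(load(tag)).reshape(-1,3)*1000; Q=(P[:,:2]-O)@R.T; z=P[:,2]
    b=(Q[:,0]>-115)&(Q[:,0]<-75)&(abs(Q[:,1])<40)&(z>70); 
    if b.sum()>10: print('handle x,ztop',np.round([np.median(Q[b,0]),np.percentile(z[b],90)],1),b.sum())
    for y in (-67.5,-22.5,22.5,67.5):
        q=(abs(Q[:,0])<50)&(abs(Q[:,1]-y)<8)&(z>1000*zb[0])&(z<1000*zb[1])
        if q.sum()>20:
            A=Q[q]; lo,hi=np.percentile(A[:,0],[1,99]); k=np.polyfit(A[:,0],A[:,1],1)
            print('board',y,'x %.1f..%.1f'%(lo,hi),'y mid %.1f slope %.3f'%(np.median(A[:,1]),k[0]),'z %.1f'%np.median(z[q]),'world',np.round(np.array(O)+R.T@[ (lo+hi)/2,np.median(A[:,1])],1))
E
python3 -c "
from rk import *
for n in ('top','scene','wrist'): snap(n,n+'2'); print(n); rack(n+'2')
s=bot.read_state();print(s['tool_pos'],s['tcp_rot'])"
```

```text
top
handle x,ztop [-92.  579.1] 282
board -67.5 x -42.1..37.7 y mid -68.2 slope -0.005 z 95.2 world [ 492.8 -337. ]
board 22.5 x -29.0..8.8 y mid 22.3 slope 0.004 z 95.7 world [ 503.  -246.7]
scene
handle x,ztop [-85.8 574.7] 518
board -67.5 x -42.0..37.1 y mid -68.3 slope -0.001 z 95.4 world [ 492.5 -337. ]
board 22.5 x -40.4..38.9 y mid 20.5 slope -0.017 z 94.4 world [ 511.9 -250.4]
board 67.5 x -39.6..39.5 y mid 65.2 slope 0.005 z 94.2 world [ 521.4 -206.7]
wrist
handle x,ztop [-86.6  95.8] 3186
board -67.5 x -40.5..38.4 y mid -66.3 slope -0.000 z 95.3 world [ 494.3 -335.4]
board 22.5 x -40.5..37.9 y mid 22.2 slope 0.002 z 95.4 world [ 511.6 -248.6]
board 67.5 x -39.7..38.7 y mid 66.5 slope 0.003 z 95.5 world [ 521.2 -205.4]
[ 0.52208562 -0.20542237  0.35022084] [-3.26694224e-01 -3.12348801e+00 -3.69157284e-05]
```

```bash
python3 -c "
from rk import *
a=np.radians(-11.5); R=np.array([[np.cos(a),np.sin(a)],[-np.sin(a),np.cos(a)]])
for t in ('top2','wrist2','scene2'):
    P=cloud(load(t)).reshape(-1,3)*1000;Q=(P[:,:2]-(508.5,-270.6))@R.T
    for lo,hi in ((-90,-45),(45,90)):
        b=(Q[:,0]>-120)&(Q[:,0]<-65)&(Q[:,1]>lo)&(Q[:,1]<hi)&(P[:,2]>60)&(P[:,2]<120)
        if b.sum()>5: print(t,lo,b.sum(),np.percentile(Q[b,0],[5,50,95]).round(1),np.percentile(P[b,2],[5,50,95]).round(1))
"
```

```text
wrist2 -90 1679 [-92.3 -86.7 -81.3] [90.6 93.9 95.5]
wrist2 45 1635 [-92.2 -86.8 -81.6] [90.3 93.7 95.3]
scene2 -90 152 [-90.8 -84.8 -81.4] [85.9 91.8 95.4]
scene2 45 77 [-91.5 -85.4 -82.3] [86.7 91.7 95.7]
```

The handle sits at about 0.92 rad, so it isn't fully down. I'll press it down from above with closed fingers.

Emit:
drive_tool:
  claw: [0,0,0,0,0,0,0,0]
  slide:
    - [-0.07,-0.03,0]
    - [-0.14,-0.06,0]
    - [-0.207,-0.093,0]
    - [-0.207,-0.093,-0.08]
    - [-0.207,-0.093,-0.144]
    - [-0.207,-0.093,-0.165]
    - [-0.207,-0.093,-0.18]
    - [-0.207,-0.093,-0.187]
  yaw: [0,0,0,0,0,0,0,0]

```text
time: 6.43
tool_pos: [0.4178, -0.2514, 0.2598]
tcp_rot: [-0.323, -3.116, -0.005]
wrist_force: [-23.6, 11.1, 48.8]
width: 0.001
grip_force: 24.2
```

Emit:
drive_tool:
  claw: [0,0,0,0]
  slide:
    - [0,0,-0.002]
    - [0,0,-0.004]
    - [0,0,-0.006]
    - [0,0,-0.006]
  yaw: [0,0,0,0]

```text
time: 6.77
tool_pos: [0.4179, -0.2513, 0.2598]
tcp_rot: [-0.321, -3.116, -0.004]
wrist_force: [-25.1, 11.7, 44.7]
width: -0.0
grip_force: 22.3
```

Emit:
drive_tool:
  claw: [0,0,0,30,30,30,30,30]
  slide:
    - [0,0,0.02]
    - [0,0,0.08]
    - [0,0,0.14]
    - [0.07,0.03,0.19]
    - [0.14,0.06,0.19]
    - [0.208,0.092,0.19]
    - [0.208,0.092,0.19]
    - [0.208,0.092,0.19]
  yaw: [0,0,0,0,0,0,0,0]

```text
time: 7.43
tool_pos: [0.5252, -0.2048, 0.3504]
tcp_rot: [0.319, 3.124, -0.001]
wrist_force: [-0.7, -0.4, 0.1]
width: 0.352
grip_force: 0.0
```

```bash
cat > hd.py <<'E'
from rk import *
def handle(ts):
  a=np.radians(-11.5); R=np.array([[np.cos(a),np.sin(a)],[-np.sin(a),np.cos(a)]])
  for t in ts:
    P=cloud(load(t)).reshape(-1,3)*1000;Q=(P[:,:2]-(508.5,-270.6))@R.T
    for lo,hi in ((-90,-45),(45,90)):
        b=(Q[:,0]>-120)&(Q[:,0]<-65)&(Q[:,1]>lo)&(Q[:,1]<hi)&(P[:,2]>60)&(P[:,2]<120)
        if b.sum()>5: print(t,lo,b.sum(),np.percentile(Q[b,0],[5,50,95]).round(1),np.percentile(P[b,2],[5,50,95]).round(1))
E
python3 -c "
from hd import *
for n in ('scene','wrist'): snap(n,n+'3')
handle(['scene3','wrist3']); rack('wrist3'); s=bot.read_state();print(s['tool_pos'],s['tcp_rot'],s['wrist_force'])"
```

```text
scene3 -90 146 [-96.  -90.6 -86.6] [78.1 84.2 87.5]
scene3 45 76 [-96.4 -90.8 -87.5] [77.9 84.7 87.7]
wrist3 -90 1606 [-97.4 -92.1 -86.8] [83.  86.2 87.8]
wrist3 45 1576 [-97.4 -92.1 -87.2] [83.  86.  87.6]
handle x,ztop [-91.7  88.1] 3114
board -67.5 x -40.4..38.5 y mid -66.3 slope -0.001 z 95.3 world [ 494.3 -335.4]
board 22.5 x -40.5..38.1 y mid 22.2 slope 0.001 z 95.4 world [ 511.7 -248.6]
board 67.5 x -39.7..39.0 y mid 66.3 slope 0.002 z 95.5 world [ 521.4 -205.6]
[ 0.522991   -0.20564464  0.34931476] [-3.22632467e-01 -3.12413663e+00  2.88115016e-04] [-0.11780787 -0.11424244 -0.38382851]
```

The handle is now down at x' −92, with the bar centre at 81 mm. Next I'm grasping the first board.

Emit:
drive_tool:
  claw: [30,30,30,30,30,30,4,4]
  slide:
    - [-0.003,0,-0.06]
    - [-0.003,0,-0.12]
    - [-0.003,0,-0.17]
    - [-0.003,0,-0.2]
    - [-0.003,0,-0.21]
    - [-0.003,0,-0.21]
    - [-0.003,0,-0.21]
    - [-0.003,0,-0.21]
  yaw: [0,0,0,0,0,0,0,0]

```text
time: 8.2
tool_pos: [0.522, -0.2065, 0.2459]
tcp_rot: [0.325, 3.122, -0.001]
wrist_force: [-1.0, 2.4, 7.1]
width: 0.084
grip_force: 43.7
```

Emit:
drive_tool:
  claw: [4,4,4,4,4,4]
  slide:
    - [0,0,0]
    - [0,0,0]
    - [0,0,0]
    - [0,0,0.01]
    - [0,0,0.03]
    - [0,0,0.05]
  yaw: [0,0,0,0,0,0]

```text
time: 8.7
tool_pos: [0.5211, -0.2057, 0.2694]
tcp_rot: [-0.324, -3.123, -0.001]
wrist_force: [0.2, -0.4, -0.5]
width: 0.077
grip_force: 60.5
```

Emit:
drive_tool:
  claw: [4,4,4,4,4,4,4,4]
  slide:
    - [0,0,0.06]
    - [0,0,0.13]
    - [0,0,0.2]
    - [0,0,0.26]
    - [0.01,0.06,0.3]
    - [0.02,0.13,0.3]
    - [0.03,0.2,0.3]
    - [0.04,0.27,0.3]
  yaw: [0,0,0,0,0,0,0,0]

```text
time: 9.37
tool_pos: [0.5413, -0.0698, 0.4213]
tcp_rot: [0.326, 3.122, -0.0]
wrist_force: [-0.6, 0.0, -1.9]
width: 0.077
grip_force: 60.5
```

Emit:
drive_tool:
  claw: [4,4,4,4,4,4,4,4]
  slide:
    - [0.005,0.08,0]
    - [0.01,0.16,0]
    - [0.02,0.24,0]
    - [0.03,0.32,0]
    - [0.03,0.4,0]
    - [0.04,0.48,0]
    - [0.04,0.56,0]
    - [0.05,0.62,0]
  yaw: [0,0,0,0,0,0,0,0]

```text
time: 10.03
tool_pos: [0.5654, 0.2422, 0.4202]
tcp_rot: [-0.321, -3.125, -0.002]
wrist_force: [0.3, -0.7, -1.7]
width: 0.081
grip_force: 60.5
```

Emit:
drive_tool:
  claw: [4,4,4,4,4,4,4]
  slide:
    - [0.002,0.06,0]
    - [0.004,0.12,0]
    - [0.006,0.18,0]
    - [0.008,0.22,0]
    - [0.008,0.22,0]
    - [0.008,0.22,0]
    - [0.008,0.22,0]
  yaw: [0,0,0,0,0,0,0]

```text
time: 10.62
tool_pos: [0.5703, 0.3488, 0.4195]
tcp_rot: [-0.323, -3.125, 0.001]
wrist_force: [-1.1, -0.5, -0.5]
width: 0.077
grip_force: 60.5
```

```bash
python3 -c "
from rk import *
snap('wrist','w4'); snap('scene','s4'); s=bot.read_state();print(s['tool_pos'],s['tcp_rot'],s['wrist_force'])
P=cloud(load('w4')).reshape(-1,3)
b=(P[:,0]>.44)&(P[:,0]<.68)&(P[:,1]>.1)&(P[:,1]<.45)&(P[:,2]>.05)&(P[:,2]<.066); print(rect(P[b]),b.sum())
"
```

```text
[0.5704932  0.34806551 0.41948883] [ 3.25476705e-01  3.12464595e+00 -6.46476507e-04] [ 1.14785388 -0.46114848 -1.86210119]
(array([547.5, 240.2]), array([305.1, 139.9]), 74.41) 8476
```

View pics/w4.png

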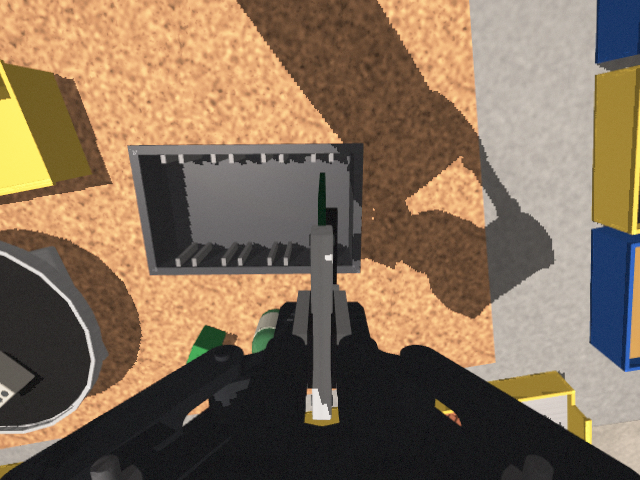

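The wrist view shows the gripped board hanging vertically (col 322) over the box's right-hand slot; rib pairs run along the rows ~157 and ~254, and box corners are at (130,148), (362,144), (150,273), (360,271).

```bash
cat > bx.py <<'E'
from rk import *
c=load('w4')
for u,v in ((130,148),(362,144),(150,273),(360,271)): print(np.round(at_z(c,u,v,.06)*1000,1))
O=np.array([557.8,283.7]); a=np.radians(-11.3); R=np.array([[np.cos(a),np.sin(a)],[-np.sin(a),np.cos(a)]])
for t in ('w4','top0','scene0'):
    P=cloud(load(t)).reshape(-1,3)*1000;Q=(P[:,:2]-O)@R.T;z=P[:,2]
    b=(abs(Q[:,0])<66)&(abs(Q[:,1])<108)&(z>56)&(z<64)
    f=lambda m,i:np.round(np.percentile(Q[m][:,i],[2,98]),1)
    print(t,'x sides',f(b&(Q[:,0]<-45)&(abs(Q[:,1])<60),0),f(b&(Q[:,0]>45)&(abs(Q[:,1])<60),0),'y ends',f(b&(Q[:,1]<-88)&(abs(Q[:,0])<35),1),f(b&(Q[:,1]>88)&(abs(Q[:,0])<35),1),
    'slope',[round(np.polyfit(Q[m][:,1],Q[m][:,0],1)[0],4) for m in (b&(Q[:,0]<-52)&(abs(Q[:,1])<90),b&(Q[:,0]>52)&(abs(Q[:,1])<90))])
E
python3 bx.py
```

```text
[481.  194.8  60. ]
[519.2 395.7  60. ]
[597.9 170.5  60. ]
[638.  373.2  60. ]
w4 x sides [-60.6 -46.4] [48.3 62.9] y ends [-104.8  -96.4] [ 95.4 103.2] slope [np.float64(-0.0029), np.float64(-0.0016)]
top0 x sides [-62.7 -48.4] [47.1 62.3] y ends [-104.4  -96.1] [ 94.4 104.1] slope [np.float64(-0.0028), np.float64(0.0005)]
scene0 x sides [-63. -48.] [49.8 63.4] y ends [-106.2  -96.3] [ 94.6 105.9] slope [np.float64(-0.0003), np.float64(0.0003)]
```

Emit:
drive_tool:
  claw: [4,4,4,4,4,4,4,4]
  slide:
    - [0.001,0.004,-0.06]
    - [0.001,0.004,-0.12]
    - [0.001,0.004,-0.17]
    - [0.001,0.004,-0.2]
    - [0.001,0.004,-0.24]
    - [0.001,0.004,-0.28]
    - [0.001,0.004,-0.31]
    - [0.001,0.004,-0.33]
  yaw: [0.003,0.003,0.003,0.003,0.003,0.003,0.003,0.003]

```text
time: 11.38
tool_pos: [0.5706, 0.3494, 0.2522]
tcp_rot: [-0.312, -3.124, 0.003]
wrist_force: [-1.4, -0.8, -1.3]
width: 0.079
grip_force: 60.4
```

Emit:
drive_tool:
  claw: [4,4,4,4]
  slide:
    - [0,0,-0.01]
    - [0,0,-0.017]
    - [0,0,-0.022]
    - [0,0,-0.022]
  yaw: [0,0,0,0]

```text
time: 11.72
tool_pos: [0.5716, 0.3513, 0.2451]
tcp_rot: [0.31, 3.124, 0.002]
wrist_force: [-0.1, 0.4, -1.2]
width: 0.077
grip_force: 60.5
```

Emit:
drive_tool:
  claw: [4,4,4]
  slide:
    - [0,-0.002,-0.003]
    - [0,-0.002,-0.005]
    - [0,-0.002,-0.006]
  yaw: [0,0,0]

```text
time: 11.97
tool_pos: [0.5718, 0.3512, 0.2449]
tcp_rot: [0.309, 3.123, 0.006]
wrist_force: [-6.9, -0.2, 16.0]
width: 0.08
grip_force: 63.0
```

Emit:
drive_tool:
  claw: [26,26,26,26,26,26,26,26]
  slide:
    - [0,0,0]
    - [0,0,0]
    - [0,0,0]
    - [0,0,0.04]
    - [0,0,0.12]
    - [0,0,0.2]
    - [0,0,0.28]
    - [0,0,0.34]
  yaw: [0,0,0,0,0,0,0,0]

```text
time: 12.63
tool_pos: [0.5714, 0.3501, 0.4139]
tcp_rot: [0.309, 3.123, 0.003]
wrist_force: [0.3, 0.6, 1.1]
width: 0.304
grip_force: 0.0
```

```bash
cat > ck.py <<'E'
from rk import *
def box(tag):
    O=np.array([557.8,283.7]); a=np.radians(-11.3); R=np.array([[np.cos(a),np.sin(a)],[-np.sin(a),np.cos(a)]])
    P=cloud(load(tag)).reshape(-1,3)*1000;Q=(P[:,:2]-O)@R.T;z=P[:,2]
    for y in (-67.5,-22.5,22.5,67.5):
        q=(abs(Q[:,0])<50)&(abs(Q[:,1]-y)<10)&(z>86)&(z<125)
        if q.sum()>20: print(tag,'slot',y,'x',np.percentile(Q[q,0],[1,99]).round(1),'y',np.median(Q[q,1]).round(1),'z',np.percentile(z[q],[50,95]).round(1))
if __name__=='__main__':
    import sys
    for n in sys.argv[2:]: snap(n,n[0]+sys.argv[1]); box(n[0]+sys.argv[1])
    s=bot.read_state();print(s['tool_pos'],s['tcp_rot'],s['wrist_force'])
E
python3 ck.py 5 wrist scene
```

```text
w5 slot 67.5 x [-39.6  38.6] y 69.9 z [94.5 95.6]
s5 slot 67.5 x [-39.2  40.4] y 68.9 z [92.8 95.8]
[0.57275064 0.35093673 0.41880049] [0.30832719 3.11491202 0.01232166] [ 0.40753002 -0.09102861  0.14707527]
```

Emit:
drive_tool:
  claw: [30,30,30,30,30,30,30,30]
  slide:
    - [-0.06,-0.6,0]
    - [-0.06,-0.6,0]
    - [-0.06,-0.6,0]
    - [-0.06,-0.6,0]
    - [-0.06,-0.6,0]
    - [-0.06,-0.6,0]
    - [-0.06,-0.6,0]
    - [-0.06,-0.6,0]
  yaw: [0,0,0,0,0,0,0,0]

```text
time: 13.4
tool_pos: [0.5399, 0.0453, 0.4092]
tcp_rot: [-0.315, -3.124, 0.005]
wrist_force: [0.7, -0.2, -0.3]
width: 0.352
grip_force: 0.0
```

Emit:
drive_tool:
  claw: [30,30,30,30,30,30,30,30]
  slide:
    - [-0.06,-0.6,0]
    - [-0.06,-0.6,0]
    - [-0.06,-0.6,0]
    - [-0.06,-0.6,0]
    - [-0.06,-0.6,0]
    - [-0.06,-0.6,0]
    - [-0.06,-0.6,0]
    - [-0.06,-0.6,0]
  yaw: [0,0,0,0,0,0,0,0]

```text
time: 14.07
tool_pos: [0.5101, -0.2547, 0.4094]
tcp_rot: [-0.315, -3.125, 0.004]
wrist_force: [0.7, 0.2, -0.4]
width: 0.348
grip_force: 0.0
```

```bash
python3 -c "
from hd import *
snap('wrist','w6'); rack('w6'); handle(['w6'])
s=bot.read_state();print(s['tool_pos'],s['tcp_rot'],s['wrist_force'])"
```

```text
handle x,ztop [-88.3 378.2] 3079
board -67.5 x -40.4..38.0 y mid -67.4 slope 0.001 z 95.4 world [ 493.9 -336.4]
board 22.5 x -40.5..38.1 y mid 21.4 slope 0.001 z 95.4 world [ 511.6 -249.4]
w6 -90 947 [-97.5 -92.3 -86.9] [83.4 86.2 87.9]
w6 45 950 [-97.5 -92.4 -86.9] [83.2 85.9 87.6]
[ 0.51030473 -0.25407497  0.40924311] [-3.16488133e-01 -3.12473986e+00  2.39423614e-03] [-0.05129494 -1.22487936 -0.45350647]
```

Emit:
drive_tool:
  claw: [30,30,30,30,30,30,30,30]
  slide:
    - [0.003,0.01,-0.06]
    - [0.003,0.01,-0.14]
    - [0.003,0.01,-0.2]
    - [0.003,0.01,-0.26]
    - [0.003,0.01,-0.3]
    - [0.003,0.01,-0.32]
    - [0.003,0.01,-0.33]
    - [0.003,0.01,-0.33]
  yaw: [0,0,0,0,0,0,0,0]

```text
time: 14.78
tool_pos: [0.5125, -0.244, 0.2442]
tcp_rot: [-0.308, -3.125, -0.002]
wrist_force: [-0.2, 0.2, 0.2]
width: 0.355
grip_force: 0.0
```

Emit:
drive_tool:
  claw: [4,4,4,4,4,4,4,4]
  slide:
    - [0,0,0]
    - [0,0,0]
    - [0,0,0]
    - [0,0,0]
    - [0,0,0]
    - [0,0,0.02]
    - [0,0,0.05]
    - [0,0,0.1]
  yaw: [0,0,0,0,0,0,0,0]

```text
time: 15.45
tool_pos: [0.5121, -0.2453, 0.2949]
tcp_rot: [-0.31, -3.126, 0.001]
wrist_force: [1.1, -1.0, -2.3]
width: 0.077
grip_force: 59.2
```

Emit:
drive_tool:
  claw: [4,4,4,4,4,4,4,4]
  slide:
    - [0,-0.006,0.04]
    - [0,-0.006,0.1]
    - [0,-0.006,0.17]
    - [0,-0.006,0.24]
    - [0.01,0.06,0.25]
    - [0.02,0.13,0.25]
    - [0.03,0.2,0.25]
    - [0.04,0.27,0.25]
  yaw: [0,0,0,0,0,0,0,0]

```text
time: 16.12
tool_pos: [0.5325, -0.1088, 0.4228]
tcp_rot: [0.311, 3.122, -0.001]
wrist_force: [-0.1, 0.9, -1.2]
width: 0.082
grip_force: 59.2
```

Emit:
drive_tool:
  claw: [4,4,4,4,4,4,4,4]
  slide:
    - [0.005,0.08,0]
    - [0.01,0.16,0]
    - [0.02,0.24,0]
    - [0.03,0.32,0]
    - [0.03,0.4,0]
    - [0.04,0.48,0]
    - [0.04,0.56,0]
    - [0.05,0.62,0]
  yaw: [0,0,0,0,0,0,0,0]

```text
time: 16.78
tool_pos: [0.5567, 0.2032, 0.4223]
tcp_rot: [0.307, 3.124, 0.004]
wrist_force: [0.5, -0.1, -1.5]
width: 0.076
grip_force: 59.2
```

Emit:
drive_tool:
  claw: [4,4,4,4,4,4,4]
  slide:
    - [0.002,0.06,0]
    - [0.004,0.12,0]
    - [0.006,0.17,0]
    - [0.008,0.21,0]
    - [0.008,0.21,0]
    - [0.008,0.21,0]
    - [0.008,0.21,0]
  yaw: [0,0,0,0,0,0,0]

```text
time: 17.37
tool_pos: [0.5614, 0.3048, 0.4212]
tcp_rot: [0.309, 3.125, 0.0]
wrist_force: [0.4, 0.3, -0.4]
width: 0.084
grip_force: 59.2
```

```bash
python3 ck.py 7 wrist
```

```text
w7 slot 67.5 x [-39.6  39.1] y 69.6 z [94.2 95.5]
[0.56147883 0.30433031 0.42096988] [3.10026457e-01 3.12531699e+00 4.05317614e-06] [-0.72724858  0.09456613 -0.76988109]
```

View pics/w7.png

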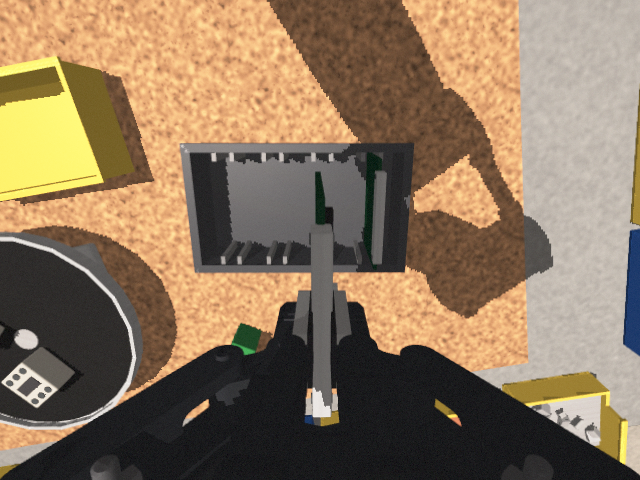

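The wrist view shows the second board held vertically (col ~322) over slot +22.5, with the first board stored at col ~375 in the end slot.

Emit:
drive_tool:
  claw: [4,4,4,4,4,4,4,4]
  slide:
    - [0.001,0.004,-0.06]
    - [0.001,0.004,-0.12]
    - [0.001,0.004,-0.17]
    - [0.001,0.004,-0.2]
    - [0.001,0.004,-0.24]
    - [0.001,0.004,-0.28]
    - [0.001,0.004,-0.31]
    - [0.001,0.004,-0.335]
  yaw: [0,0,0,0,0,0,0,0]

```text
time: 18.08
tool_pos: [0.5618, 0.3055, 0.2515]
tcp_rot: [-0.312, -3.125, 0.001]
wrist_force: [0.8, -0.1, -0.5]
width: 0.078
grip_force: 59.2
```

Emit:
drive_tool:
  claw: [4,4,4,4,4]
  slide:
    - [0,0,-0.01]
    - [0,0,-0.015]
    - [0,0,-0.018]
    - [0,0,-0.021]
    - [0,0,-0.021]
  yaw: [0,0,0,0,0]

```text
time: 18.5
tool_pos: [0.5625, 0.3072, 0.2461]
tcp_rot: [0.311, 3.125, 0.002]
wrist_force: [-6.9, -1.2, 12.2]
width: 0.079
grip_force: 62.1
```

Emit:
drive_tool:
  claw: [26,26,26,26,26,26,26,26]
  slide:
    - [0,0,0]
    - [0,0,0]
    - [0,0,0]
    - [0,0,0.04]
    - [0,0,0.12]
    - [0,0,0.2]
    - [0,0,0.28]
    - [0,0,0.34]
  yaw: [0,0,0,0,0,0,0,0]

```text
time: 19.17
tool_pos: [0.5624, 0.3071, 0.4161]
tcp_rot: [0.309, 3.123, 0.003]
wrist_force: [1.1, 0.5, 0.5]
width: 0.306
grip_force: 0.0
```

```bash
python3 ck.py 8 wrist scene
```

```text
w8 slot 22.5 x [-40.3  38.2] y 28.3 z [94.3 95.5]
w8 slot 67.5 x [-39.6  39.1] y 69.6 z [94.3 95.6]
s8 slot 22.5 x [-40.9  38.9] y 26.4 z [92.2 96. ]
s8 slot 67.5 x [-39.6  39.6] y 68.7 z [93.1 96.1]
[0.563861   0.30780973 0.42074248] [0.30847063 3.11442361 0.01150749] [ 0.68839678 -0.28602336  0.29384279]
```

Emit:
drive_tool:
  claw: [30,30,30,30,30,30,30,30]
  slide:
    - [-0.069,-0.644,0]
    - [-0.069,-0.644,0]
    - [-0.069,-0.644,0]
    - [-0.069,-0.644,0]
    - [-0.069,-0.644,0]
    - [-0.069,-0.644,0]
    - [-0.069,-0.644,0]
    - [-0.069,-0.644,0]
  yaw: [0,0,0,0,0,0,0,0]

```text
time: 19.93
tool_pos: [0.5265, -0.0176, 0.4114]
tcp_rot: [-0.311, -3.125, 0.001]
wrist_force: [0.1, -0.6, 0.8]
width: 0.348
grip_force: 0.0
```

Emit:
drive_tool:
  claw: [30,30,30,30,30,30,30,30]
  slide:
    - [-0.069,-0.644,0]
    - [-0.069,-0.644,0]
    - [-0.069,-0.644,0]
    - [-0.069,-0.644,0]
    - [-0.069,-0.644,0]
    - [-0.069,-0.644,0]
    - [-0.069,-0.644,0]
    - [-0.069,-0.644,0]
  yaw: [0,0,0,0,0,0,0,0]

```text
time: 20.6
tool_pos: [0.4918, -0.34, 0.4112]
tcp_rot: [-0.312, -3.125, 0.001]
wrist_force: [0.6, 0.0, 0.1]
width: 0.351
grip_force: 0.0
```

Emit:
drive_tool:
  claw: [30,30]
  slide:
    - [0,0,-0.1]
    - [0,0,-0.1]
  yaw: [0,0]

```text
time: 20.77
tool_pos: [0.4909, -0.3384, 0.3568]
tcp_rot: [-0.315, -3.12, -0.005]
wrist_force: [-1.2, 1.9, -2.2]
width: 0.346
grip_force: 0.0
```

```bash
python3 -c "
from hd import *
snap('wrist','w9'); rack('w9'); handle(['w9'])
for i in range(4):
  s=bot.read_state();print(s['time'],s['tool_pos'],s['tcp_rot']); 
  if i<3: bot.read_camera('top')"
```

```text
handle x,ztop [-92.4  87.9] 2818
board -67.5 x -40.7..37.6 y mid -68.7 slope -0.001 z 95.4 world [ 493.3 -337.6]
w9 -90 1452 [-98.  -92.5 -86.9] [82.8 86.  87.7]
w9 45 1481 [-97.7 -92.2 -87. ] [82.8 85.8 87.6]
20.8167 [ 0.4906248  -0.33674959  0.35569101] [-0.31206731 -3.11663371 -0.00909792]
20.8667 [ 0.49138303 -0.33625538  0.35793261] [-0.31017448 -3.11881112 -0.00741798]
20.9167 [ 0.49234821 -0.33622407  0.36034008] [-0.30890073 -3.12248802 -0.00402281]
20.9667 [ 0.49307312 -0.33632722  0.36215882] [-3.08134659e-01 -3.12559620e+00 -1.05371242e-03]
```

Emit:
drive_tool:
  claw: [30,30,30,30,30,30,30,30]
  slide:
    - [0.002,-0.002,-0.06]
    - [0.002,-0.002,-0.12]
    - [0.002,-0.002,-0.17]
    - [0.002,-0.002,-0.2]
    - [0.002,-0.002,-0.22]
    - [0.002,-0.002,-0.235]
    - [0.002,-0.002,-0.235]
    - [0.002,-0.002,-0.235]
  yaw: [0,0,0,0,0,0,0,0]

```text
time: 21.63
tool_pos: [0.4948, -0.3379, 0.246]
tcp_rot: [0.308, 3.125, -0.002]
wrist_force: [0.1, -0.7, -0.6]
width: 0.355
grip_force: 0.0
```

Emit:
drive_tool:
  claw: [4,4,4,4,4,4]
  slide:
    - [0,0,0]
    - [0,0,0]
    - [0,0,0]
    - [0,0,0]
    - [0,0,0]
    - [0,0,0]
  yaw: [0,0,0,0,0,0]

```text
time: 22.13
tool_pos: [0.4948, -0.3385, 0.2466]
tcp_rot: [0.309, 3.123, -0.003]
wrist_force: [0.9, 0.9, 6.5]
width: 0.082
grip_force: 60.8
```

Emit:
drive_tool:
  claw: [4,4,4,4,4,4,4,4]
  slide:
    - [0,0,0.02]
    - [0,0,0.08]
    - [0,0,0.16]
    - [0,0,0.24]
    - [0,0,0.31]
    - [0.01,0.05,0.35]
    - [0.02,0.12,0.35]
    - [0.03,0.2,0.35]
  yaw: [0,0,0,0,0,0,0,0]

```text
time: 22.8
tool_pos: [0.5091, -0.2383, 0.4228]
tcp_rot: [0.314, 3.121, -0.004]
wrist_force: [1.3, 0.0, -2.1]
width: 0.078
grip_force: 59.7
```

Emit:
drive_tool:
  claw: [4,4,4,4,4,4,4,4]
  slide:
    - [0.01,0.08,0]
    - [0.02,0.16,0]
    - [0.03,0.24,0]
    - [0.03,0.32,0]
    - [0.04,0.4,0]
    - [0.05,0.48,0]
    - [0.05,0.56,0]
    - [0.06,0.63,0]
  yaw: [0,0,0,0,0,0,0,0]

```text
time: 23.47
tool_pos: [0.5378, 0.0793, 0.4199]
tcp_rot: [-0.308, -3.125, -0.0]
wrist_force: [0.3, 0.0, -0.5]
width: 0.078
grip_force: 59.7
```

Emit:
drive_tool:
  claw: [4,4,4,4,4,4,4,4]
  slide:
    - [0.003,0.07,0]
    - [0.006,0.14,0]
    - [0.01,0.2,0]
    - [0.01,0.25,0]
    - [0.01,0.28,0]
    - [0.01,0.28,0]
    - [0.01,0.28,0]
    - [0.01,0.28,0]
  yaw: [0,0,0,0,0,0,0,0]

```text
time: 24.13
tool_pos: [0.5439, 0.2162, 0.4195]
tcp_rot: [-0.31, -3.126, 0.002]
wrist_force: [-0.8, -0.8, -1.5]
width: 0.08
grip_force: 59.7
```

```bash
python3 ck.py 10 wrist
```

```text
w10 slot 22.5 x [-40.1  38.2] y 26.9 z [93.9 95.3]
w10 slot 67.5 x [-39.3  38.9] y 67.9 z [93.9 95.3]
[0.54394797 0.21592267 0.41959011] [-3.10914282e-01 -3.12581377e+00  1.42178192e-03] [-0.30912253 -0.24878197 -0.78403988]
```

View pics/w10.png

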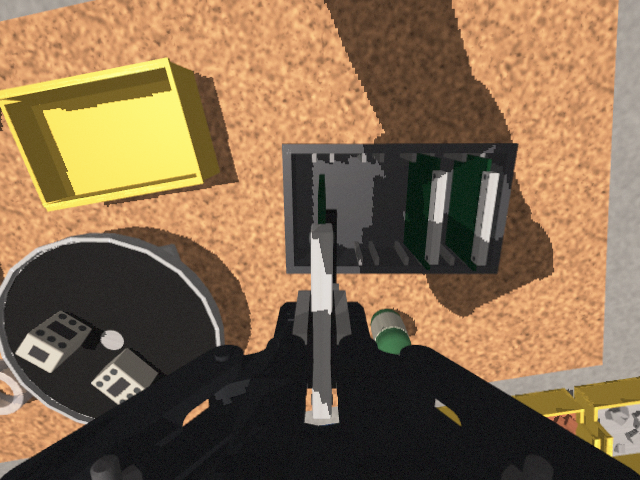

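The third board is held vertically (col 322) over end slot −67.5. The two stored boards are at cols ~437 and ~487.

Emit:
drive_tool:
  claw: [4,4,4,4,4,4,4,4]
  slide:
    - [0.001,0.003,-0.06]
    - [0.001,0.003,-0.12]
    - [0.001,0.003,-0.17]
    - [0.001,0.003,-0.2]
    - [0.001,0.003,-0.24]
    - [0.001,0.003,-0.28]
    - [0.001,0.003,-0.31]
    - [0.001,0.003,-0.33]
  yaw: [0,0,0,0,0,0,0,0]

```text
time: 24.85
tool_pos: [0.5439, 0.2169, 0.2527]
tcp_rot: [-0.312, -3.123, 0.003]
wrist_force: [-0.5, -0.4, -1.3]
width: 0.08
grip_force: 59.6
```

Emit:
drive_tool:
  claw: [4,4,4,4,4]
  slide:
    - [0,0,-0.01]
    - [0,0,-0.015]
    - [0,0,-0.02]
    - [0,0,-0.023]
    - [0,0,-0.024]
  yaw: [0,0,0,0,0]

```text
time: 25.27
tool_pos: [0.5456, 0.2186, 0.2456]
tcp_rot: [0.309, 3.124, 0.001]
wrist_force: [-2.6, -1.9, 8.9]
width: 0.077
grip_force: 61.2
```

Emit:
drive_tool:
  claw: [26,26,26,26,26,26,26,26]
  newtons: 25
  slide:
    - [0,0,0]
    - [0,0,0]
    - [0,0,0]
    - [0,0,0.04]
    - [0,0,0.12]
    - [0,0,0.2]
    - [0,0,0.28]
    - [0,0,0.34]
  yaw: [0,0,0,0,0,0,0,0]

```text
time: 25.93
tool_pos: [0.5448, 0.2188, 0.4167]
tcp_rot: [0.309, 3.123, 0.003]
wrist_force: [0.0, 0.6, -0.7]
width: 0.302
grip_force: 0.0
```

```bash
python3 ck.py 11 wrist scene top
```

```text
w11 slot -67.5 x [-39.5  38.9] y -65.8 z [94.4 95.5]
w11 slot 22.5 x [-40.3  37.9] y 26.9 z [94.  95.3]
w11 slot 67.5 x [-39.5  38.7] y 67.9 z [93.9 95.4]
s11 slot -67.5 x [-39.8  40.5] y -67.9 z [92.4 95.6]
s11 slot 22.5 x [-39.6  38.4] y 26.5 z [92.5 95.4]
s11 slot 67.5 x [-39.4  39.6] y 68.4 z [93.  95.6]
t11 slot -67.5 x [-18.   28.6] y -68.8 z [94.7 97.9]
t11 slot 22.5 x [-41.2  10.4] y 26.6 z [94.1 97.9]
t11 slot 67.5 x [-40.4  28.2] y 68.5 z [94.6 98.2]
[0.54552018 0.21905215 0.4173692 ] [0.30835239 3.11856278 0.00584208] [ 0.48342895  0.7100423  -0.62709463]
```

Emit:
drive_tool:
  claw: [25,25,25,25,25,25,25,25]
  slide:
    - [-0.08,-0.64,0]
    - [-0.08,-0.64,0]
    - [-0.08,-0.64,0]
    - [-0.08,-0.64,0]
    - [-0.08,-0.64,0]
    - [-0.08,-0.64,0]
    - [-0.08,-0.64,0]
    - [-0.08,-0.64,0]
  yaw: [-0.3,-0.3,-0.3,-0.3,-0.3,-0.3,-0.3,-0.3]

```text
time: 26.75
tool_pos: [0.5031, -0.1039, 0.4108]
tcp_rot: [-1.703, -2.638, 0.003]
wrist_force: [0.6, -0.5, 0.1]
width: 0.295
grip_force: 0.0
```

Emit:
drive_tool:
  claw: [25,25,25,25,25,25,25,25]
  slide:
    - [-0.174,-0.302,0]
    - [-0.174,-0.302,0]
    - [-0.174,-0.302,0]
    - [-0.174,-0.302,0]
    - [-0.174,-0.302,-0.06]
    - [-0.174,-0.302,-0.12]
    - [-0.174,-0.302,-0.12]
    - [-0.174,-0.302,-0.12]
  yaw: [-0.2,-0.2,-0.2,-0.2,-0.2,-0.2,-0.2,-0.2]

```text
time: 27.42
tool_pos: [0.4161, -0.2517, 0.3497]
tcp_rot: [-2.424, -1.988, 0.003]
wrist_force: [-0.1, -0.5, 0.1]
width: 0.29
grip_force: 0.0
```

```bash
python3 -c "
from hd import *
snap('wrist','w12'); handle(['w12'])
for i in range(3):
  s=bot.read_state();print(s['time'],s['tool_pos'],s['tcp_rot'],2*np.degrees(np.arctan2(s['tcp_rot'][1],s['tcp_rot'][0]))-90); 
  if i<2: bot.read_camera('top')"
```

```text
w12 -90 860 [-98.  -92.1 -86.9] [82.7 86.2 87.8]
w12 45 1401 [-98.  -92.4 -87. ] [82.8 86.  87.7]
27.4667 [ 0.41722045 -0.25198742  0.35179748] [-2.42631982e+00 -1.99114454e+00  1.13850869e-03] -371.25238977935277
27.5167 [ 0.41793217 -0.25216942  0.35323084] [2.42804018e+00 1.99339405e+00 2.00007419e-04] -11.228768554182722
27.5667 [ 0.41832936 -0.25225707  0.3540606 ] [2.42645776e+00 1.99256479e+00 9.54868451e-04] -11.215513732498039
```

Emit:
drive_tool:
  claw: [25,25,25,25,25,25,25,25]
  slide:
    - [0,0,-0.06]
    - [0,0,-0.12]
    - [0,0,-0.17]
    - [0,0,-0.2]
    - [0,0,-0.22]
    - [0,0,-0.233]
    - [0,0,-0.233]
    - [0,0,-0.233]
  yaw: [0,0,0,0,0,0,0,0]

```text
time: 28.23
tool_pos: [0.4183, -0.2526, 0.2373]
tcp_rot: [2.427, 1.992, 0.001]
wrist_force: [-0.1, -0.7, 0.7]
width: 0.29
grip_force: 0.0
```

Emit:
drive_tool:
  claw: [5,5,5,5,5,5]
  slide:
    - [0,0,0]
    - [0,0,0]
    - [0,0,0]
    - [0,0,0]
    - [0,0,0]
    - [0,0,0]
  yaw: [0,0,0,0,0,0]

```text
time: 28.73
tool_pos: [0.4171, -0.2526, 0.2377]
tcp_rot: [-2.429, -1.992, 0.002]
wrist_force: [-4.5, -0.4, 5.7]
width: 0.128
grip_force: 24.4
```

Emit:
drive_tool:
  claw: [5,5,5,5,5,5,5,5]
  slide:
    - [0.02,-0.004,0.026]
    - [0.043,-0.009,0.049]
    - [0.078,-0.016,0.074]
    - [0.118,-0.024,0.091]
    - [0.149,-0.03,0.099]
    - [0.182,-0.037,0.101]
    - [0.187,-0.038,0.101]
    - [0.187,-0.038,0.101]
  yaw: [0,0,0,0,0,0,0,0]

```text
time: 29.4
tool_pos: [0.5092, -0.2713, 0.2893]
tcp_rot: [-2.423, -1.989, 0.009]
wrist_force: [-16.9, 3.3, 17.6]
width: 0.127
grip_force: 27.2
```

Emit:
drive_tool:
  claw: [5,5,5]
  slide:
    - [0,0,0]
    - [0,0,0]
    - [0,0,0]
  yaw: [0,0,0]

```text
time: 29.65
tool_pos: [0.5089, -0.2712, 0.2893]
tcp_rot: [-2.425, -1.989, 0.007]
wrist_force: [-14.5, 4.1, 16.2]
width: 0.129
grip_force: 27.0
```

Emit:
drive_tool:
  claw: [30,30,30,30,30,30,30,30]
  slide:
    - [0,0,0]
    - [0,0,0]
    - [0,0,0]
    - [0,0,0]
    - [0,0,0.06]
    - [0,0,0.14]
    - [0,0,0.22]
    - [0,0,0.24]
  yaw: [0,0,0,0,0,0,0,0]

```text
time: 30.32
tool_pos: [0.5128, -0.2723, 0.4144]
tcp_rot: [2.421, 1.985, 0.006]
wrist_force: [2.3, -0.3, 2.1]
width: 0.352
grip_force: 0.0
```

Emit:
drive_tool:
  claw: [60,60,60,60,60,60,60,60]
  slide:
    - [0.02,0.3,0]
    - [0.02,0.3,0]
    - [0.02,0.3,0]
    - [0.02,0.3,0]
    - [0.02,0.3,0]
    - [0.02,0.3,0]
    - [0.02,0.3,0]
    - [0.02,0.3,0]
  yaw: [0,0,0,0,0,0,0,0]

```text
time: 30.98
tool_pos: [0.5211, -0.1223, 0.4067]
tcp_rot: [2.43, 1.991, -0.0]
wrist_force: [-0.8, 0.0, 0.2]
width: 0.701
grip_force: 0.0
```

```bash
cat > ho.py <<'E'
from rk import *
def bar(tag):
    a=np.radians(-11.5); R=np.array([[np.cos(a),np.sin(a)],[-np.sin(a),np.cos(a)]])
    P=cloud(load(tag)).reshape(-1,3)*1000;Q=(P[:,:2]-(508.5,-270.6))@R.T
    b=(abs(Q[:,0])<40)&(abs(Q[:,1])<85)&(P[:,2]>118)&(P[:,2]<150)
    if b.sum()>30: print(tag,'bar x',np.percentile(Q[b,0],[5,50,95]).round(1),'z',np.percentile(P[b,2],[50,95]).round(1))
def hous(tag):
    P=cloud(load(tag)).reshape(-1,3); d=P[(P[:,0]>.5)&(P[:,0]<.8)&(P[:,1]>-.15)&(P[:,1]<.12)&(P[:,2]>.066)&(P[:,2]<.115)&(np.hypot(P[:,0]-.64,P[:,1]+.03)<.108)]; n,l=cluster(d)
    for i in range(n):
        q=d[l==i]
        if len(q)>60: z=np.percentile(q[:,2],97); print(tag,'h',rect(q[q[:,2]>z-.005]),round(z,4),len(q))
if __name__=='__main__':
    import sys
    for n in sys.argv[2:]: snap(n,n[0]+sys.argv[1]); bar(n[0]+sys.argv[1]); hous(n[0]+sys.argv[1])
    s=bot.read_state();print(s['tool_pos'],2*np.degrees(np.arctan2(s['tcp_rot'][1],s['tcp_rot'][0]))-90)
E
python3 ho.py 13 top scene wrist
python3 -c "
from rk import *
P=cloud(load('t11')).reshape(-1,3)*1000
b=(P[:,0]>380)&(P[:,0]<530)&(P[:,1]>-75)&(P[:,1]<130)&(P[:,2]>25)&(P[:,2]<66); Q=P[b]
print('bin',rect(Q/1000),np.percentile(Q[:,2],95))"
```

```text
t13 bar x [-7.2 -2.4  3.9] z [136.7 140.6]
t13 h (array([615.4, -66.4]), array([36.4, 27.7]), 40.03) 0.1025 378
t13 h (array([676.7, -21.5]), array([45., 36.]), 30.75) 0.0869 477
s13 bar x [-4.2  2.1  5.7] z [135.3 138.2]
s13 h (array([616.7, -68. ]), array([36. , 32.2]), 40.78) 0.0997 405
s13 h (array([677.4, -22.1]), array([43.9, 38.1]), 29.46) 0.0844 457
w13 bar x [-5.5 -0.2  5.7] z [137.2 138.8]
w13 h (array([616.9, -66.9]), array([35.9, 28.8]), 39.79) 0.0999 2403
w13 h (array([678.4, -22.1]), array([45.4, 36.9]), 29.73) 0.0842 3886
[ 0.52099586 -0.12251509  0.40655844] -371.3975395289955
bin (array([460.8,  24.2]), array([184.1, 141.8]), 88.67) 63.20278073379809
```

View pics/t13.png

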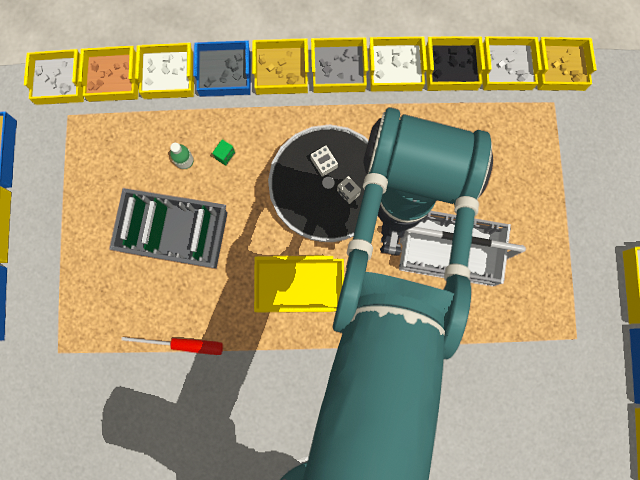

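The top view shows three boards in the box (cols 131, 155, 200), the handle upright, and the housings unmoved at (323,160) and (348,188).

Emit:
drive_tool:
  claw: [52,52,52,52,52,52,52,52]
  newtons: 30
  slide:
    - [0.19,0.11,0]
    - [0.19,0.11,0]
    - [0.19,0.11,0]
    - [0.19,0.11,-0.06]
    - [0.19,0.11,-0.12]
    - [0.19,0.11,-0.16]
    - [0.19,0.11,-0.16]
    - [0.19,0.11,-0.16]
  yaw: [-0.215,-0.215,-0.215,-0.215,-0.215,-0.215,-0.215,-0.215]

```text
time: 31.8
tool_pos: [0.6154, -0.067, 0.325]
tcp_rot: [-2.95, -1.075, 0.005]
wrist_force: [0.1, -0.1, 0.4]
width: 0.611
grip_force: 0.0
```

```bash
python3 ho.py 14 wrist scene; python3 -c "
from rk import *
c=load('top0')
for u,v in ((254,257),(343,257),(345,310),(253,311)): print(at_z(c,u,v,.06).round(4))
print(at_d(c,328,183))"
```

```text
w14 h (array([617.7, -66.9]), array([36.5, 28.9]), 41.3) 0.0998 3435
w14 h (array([678.6, -22. ]), array([43.9, 36.1]), 29.99) 0.0842 5240
s14 bar x [-4.3  2.2  5.6] z [135.4 138.4]
s14 h (array([616.3, -67. ]), array([35.7, 30.7]), 42.55) 0.0996 406
s14 h (array([677.5, -21.9]), array([44.1, 38.7]), 28.49) 0.0843 453
[ 0.61669919 -0.06710185  0.32837708] -49.97346373181257
[0.4945 0.1153 0.06  ]
[ 0.49  -0.053  0.06 ]
[ 0.39   -0.0535  0.06  ]
[0.3925 0.1185 0.06  ]
[ 0.63563751 -0.02909705  0.05732624]
```

View pics/w14.png

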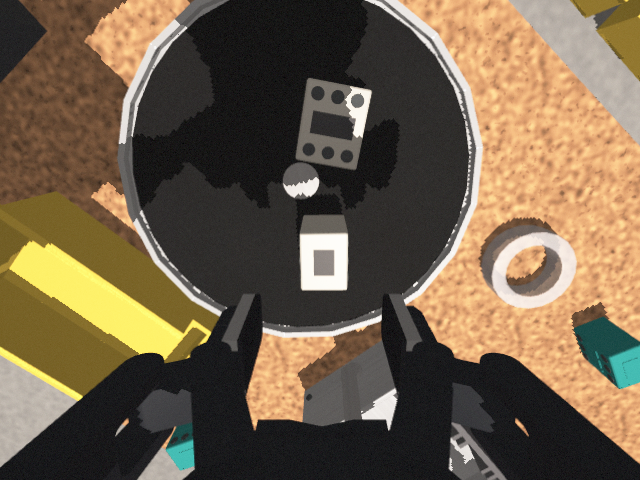

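The upright housing (323,260) sits centred between the fingers and square to them.

Emit:
drive_tool:
  claw: [52,52,52,52,52,52,20,20]
  slide:
    - [0.001,0,-0.06]
    - [0.001,0,-0.12]
    - [0.001,0,-0.15]
    - [0.001,0,-0.176]
    - [0.001,0,-0.176]
    - [0.001,0,-0.176]
    - [0.001,0,-0.176]
    - [0.001,0,-0.176]
  yaw: [0,0,0,0,0,0,0,0]

```text
time: 32.57
tool_pos: [0.6177, -0.0666, 0.2411]
tcp_rot: [2.95, 1.074, 0.006]
wrist_force: [-0.1, 0.2, 0.4]
width: 0.34
grip_force: 0.2
```

Emit:
drive_tool:
  claw: [20,20,20,20,20,20,20,20]
  slide:
    - [0,0,0]
    - [0,0,0]
    - [0,0,0]
    - [0,0,0.02]
    - [0,0,0.06]
    - [0,0,0.12]
    - [0,0,0.18]
    - [0,0,0.18]
  yaw: [0,0,0,0,0,0,0,0]

```text
time: 33.23
tool_pos: [0.6188, -0.0667, 0.3367]
tcp_rot: [2.947, 1.073, 0.016]
wrist_force: [1.2, -1.1, 0.4]
width: 0.327
grip_force: 29.7
```

Emit:
drive_tool:
  claw: [20,20,20,20,20,20,20,20]
  slide:
    - [-0.352,0.27,0]
    - [-0.352,0.27,0]
    - [-0.352,0.27,0]
    - [-0.352,0.27,0]
    - [-0.352,0.27,0]
    - [-0.352,0.27,0]
    - [-0.352,0.27,0]
    - [-0.352,0.27,0]
  yaw: [-0.22,-0.22,-0.22,-0.22,-0.22,-0.22,-0.22,-0.22]

```text
time: 33.9
tool_pos: [0.44, 0.069, 0.3291]
tcp_rot: [3.141, 0.016, 0.002]
wrist_force: [1.3, 0.3, -0.7]
width: 0.322
grip_force: 29.9
```

Emit:
drive_tool:
  claw: [20,20,20,20,20,20,20]
  slide:
    - [0,0,-0.06]
    - [0,0,-0.12]
    - [0,0,-0.18]
    - [0,0,-0.22]
    - [0,0,-0.25]
    - [0,0,-0.272]
    - [0,0,-0.272]
  yaw: [0,0,0,0,0,0,0]

```text
time: 34.48
tool_pos: [0.4413, 0.0677, 0.191]
tcp_rot: [3.141, 0.011, -0.003]
wrist_force: [-0.5, 0.6, -0.2]
width: 0.325
grip_force: 30.3
```

Emit:
drive_tool:
  claw: [20,40,40,40,40,40,40,40]
  slide:
    - [0,0,-0.003]
    - [0,0,-0.003]
    - [0,0,-0.003]
    - [0,0,-0.003]
    - [0,0,0.07]
    - [0,0,0.14]
    - [0,0,0.22]
    - [0,0,0.28]
  yaw: [0,0,0,0,0,0,0,0]

```text
time: 35.15
tool_pos: [0.4408, 0.0686, 0.3363]
tcp_rot: [-3.141, -0.012, -0.006]
wrist_force: [1.2, 0.8, 0.1]
width: 0.472
grip_force: 0.0
```

Emit:
drive_tool:
  claw: [58,58,58,58,58,58,58,58]
  slide:
    - [0.473,-0.18,0]
    - [0.473,-0.18,0]
    - [0.473,-0.18,0]
    - [0.473,-0.18,0]
    - [0.473,-0.18,0]
    - [0.473,-0.18,0]
    - [0.473,-0.18,0]
    - [0.473,-0.18,0]
  yaw: [0.164,0.164,0.164,0.164,0.164,0.164,0.164,0.164]

```text
time: 35.82
tool_pos: [0.6788, -0.0225, 0.3322]
tcp_rot: [3.036, 0.809, 0.0]
wrist_force: [-0.2, -0.1, 0.1]
width: 0.685
grip_force: 0.0
```

```bash
python3 ho.py 15 wrist scene; python3 -c "
from rk import *
for t in ('w15','s15'):
    P=cloud(load(t)).reshape(-1,3)*1000; b=(abs(P[:,0]-442)<42)&(abs(P[:,1]-31)<75)&(P[:,2]>15)&(P[:,2]<70)
    if b.sum()>10: print(t,P[b].mean(0).round(1),np.percentile(P[b][:,2],95),b.sum())"
```

```text
w15 h (array([679.1, -21.9]), array([44.5, 36. ]), 30.07) 0.084 3885
s15 bar x [-4.5  2.4  5.8] z [135.4 138.4]
s15 h (array([677.5, -22.2]), array([44.1, 37.8]), 28.41) 0.0844 457
[ 0.67636279 -0.02126274  0.33250106] -420.08621772990375
w15 [400.5  85.5  33.4] 47.49874476030848 15
s15 [444.5  63.4  38.1] 48.82941738084102 299
```

View pics/w15.png

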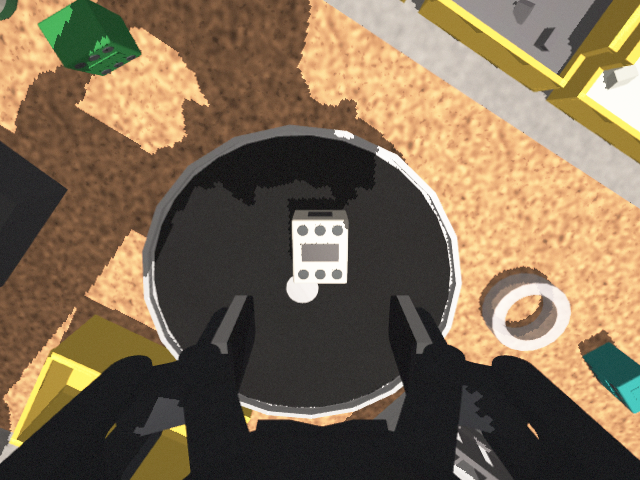

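The tipped housing (320,247) is lined up with the fingers, and the first housing stands in the bin.

Emit:
drive_tool:
  claw: [58,58,58,58,58,58,58,28]
  slide:
    - [0.002,-0.001,-0.06]
    - [0.002,-0.001,-0.12]
    - [0.002,-0.001,-0.16]
    - [0.002,-0.001,-0.185]
    - [0.002,-0.001,-0.196]
    - [0.002,-0.001,-0.196]
    - [0.002,-0.001,-0.196]
    - [0.002,-0.001,-0.196]
  yaw: [0,0,0,0,0,0,0,0]

```text
time: 36.58
tool_pos: [0.6787, -0.0218, 0.237]
tcp_rot: [3.034, 0.811, 0.005]
wrist_force: [-0.1, 0.2, 0.9]
width: 0.555
grip_force: 0.0
```

Emit:
drive_tool:
  claw: [28,28,28,28,28,28,28,28]
  slide:
    - [0,0,0]
    - [0,0,0]
    - [0,0,0]
    - [0,0,0.02]
    - [0,0,0.06]
    - [0,0,0.12]
    - [0,0,0.18]
    - [0,0,0.18]
  yaw: [0,0,0,0,0,0,0,0]

```text
time: 37.25
tool_pos: [0.6804, -0.0221, 0.3329]
tcp_rot: [3.031, 0.81, 0.017]
wrist_force: [2.2, -0.1, 1.5]
width: 0.416
grip_force: 30.6
```

Emit:
drive_tool:
  claw: [28,28,28,28,28,28,28,28]
  slide:
    - [-0.475,0.044,0]
    - [-0.475,0.044,0]
    - [-0.475,0.044,0]
    - [-0.475,0.044,0]
    - [-0.475,0.044,0]
    - [-0.475,0.044,0]
    - [-0.475,0.044,0]
    - [-0.475,0.044,0]
  yaw: [-0.166,-0.166,-0.166,-0.166,-0.166,-0.166,-0.166,-0.166]

```text
time: 37.92
tool_pos: [0.4387, 0.0003, 0.3246]
tcp_rot: [3.142, 0.001, 0.0]
wrist_force: [1.1, -0.4, -1.0]
width: 0.411
grip_force: 30.6
```

Emit:
drive_tool:
  claw: [28,28,28,28,28,28,28]
  slide:
    - [0,0,-0.06]
    - [0,0,-0.12]
    - [0,0,-0.18]
    - [0,0,-0.22]
    - [0,0,-0.25]
    - [0,0,-0.276]
    - [0,0,-0.276]
  yaw: [0,0,0,0,0,0,0]

```text
time: 38.5
tool_pos: [0.4419, -0.0001, 0.1855]
tcp_rot: [-3.142, -0.001, 0.001]
wrist_force: [-0.2, -0.6, -0.8]
width: 0.411
grip_force: 32.3
```

Emit:
drive_tool:
  claw: [48,48,48,48,48,48,48,48]
  slide:
    - [0,0,0]
    - [0,0,0]
    - [0,0,0]
    - [0,0,0]
    - [0,0,0.07]
    - [0,0,0.14]
    - [0,0,0.22]
    - [0,0,0.3]
  yaw: [0,0,0,0,0,0,0,0]

```text
time: 39.17
tool_pos: [0.4399, 0.0001, 0.3382]
tcp_rot: [-3.142, -0.001, 0.001]
wrist_force: [1.8, 1.5, 0.4]
width: 0.566
grip_force: 0.0
```

Emit:
drive_tool:
  claw: [48,48,48,48,48,48,48,48]
  slide:
    - [0,0.04,0.1]
    - [0,0.1,0.2]
    - [0,0.1,0.2]
    - [0,0.1,0.2]
    - [0,0.1,0.2]
    - [0,0.1,0.2]
    - [0,0.1,0.2]
    - [0,0.1,0.2]
  yaw: [0,0,0,0,0,0,0,0]

```text
time: 39.83
tool_pos: [0.4399, 0.0496, 0.4347]
tcp_rot: [3.141, 0.0, -0.006]
wrist_force: [-1.2, 0.7, 0.3]
width: 0.567
grip_force: 0.0
```

```bash
python3 ho.py 16 scene top; python3 -c "
from ck import *
box('s16'); box('t16')"
```

```text
s16 bar x [-4.2  2.1  6. ] z [135.2 138.6]
t16 bar x [-7.4 -2.5  3.9] z [137.  140.8]
[0.44017339 0.04967575 0.43510065] -90.00357170052256
s16 slot -67.5 x [-41.8  40.4] y -69.1 z [92.6 95.5]
s16 slot 22.5 x [-39.7  38.7] y 26.3 z [92.5 95.9]
s16 slot 67.5 x [-39.4  40.3] y 68.6 z [92.4 96.3]
t16 slot -67.5 x [-41.   37.6] y -66.8 z [94.9 98.8]
t16 slot 22.5 x [-41.5  38.2] y 26.2 z [94.2 98.4]
t16 slot 67.5 x [-41.1  39.1] y 68.3 z [94.5 98. ]
```

View pics/s16.png

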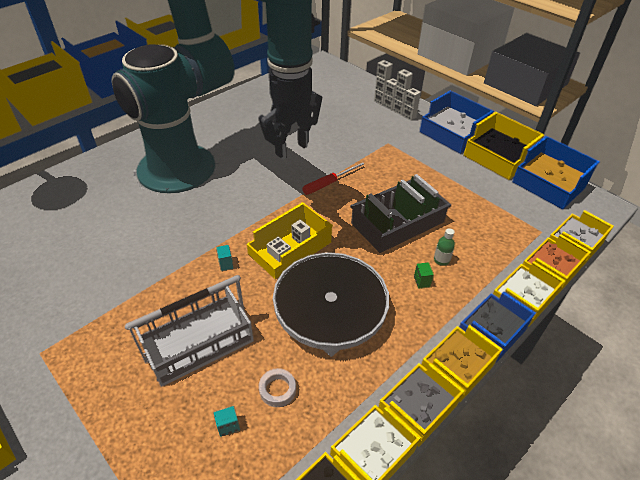

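The scene view shows the two housings in the bin (277,243) and (300,230), the stand empty, three boards in the box, and the handle upright at (185,300). The bystander objects are where they started. I'm handing the job in.

```bash
python3 -c "
from workcell import bot
print(bot.finish_job())"
```

```text
the job is handed in; nothing more can be done
None
```

I handed the job in at about 40 s robot time: three boards are fully down in the storage box, the handle was folded down and is back upright, and both housings are in the yellow bin. No verdict was returned; the middle board leans a few degrees in its slot.

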